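# Lay out a drill-core run for its photograph

### The job

Lay out the core run in the wooden cradle for its photograph: from the blue stop towards the white stop come the dark core, then the wooden depth block, then the pale core, all lying flat in the lane between the stops. Stand the orange marker upright, centred on top of the depth block, and lay the rust-red core flat in the middle of the grey tray. Leave the green core where it lies.

Things in the scene. Friction and masses are not known exactly. Their poses are not given: they have to be found in the camera images.
- core_dark: Near-black piece of drill core, a stone rod on its side: 90 mm long, 48 mm across, about 0.4 kg, a 32 mm wide flat sawn along its underside so it does not roll; 42 mm high, widest 13 to 23 mm up. Origin: centre of the underside; x along the rod, z up. Thin line along its top, paler veins around it. Starts in the row of six loose things nearest the robot, in any order; ends alike.
- core_pale: Cream-coloured piece of drill core, a stone rod on its side: 90 mm long, 48 mm across, about 0.4 kg, a 32 mm wide flat sawn along its underside so it does not roll; 42 mm high, widest 13 to 23 mm up. Origin: centre of the underside; x along the rod, z up. Thin line along its top, paler veins around it. Starts in the row of six loose things nearest the robot, in any order; ends alike.
- core_rust: Rust-red piece of drill core, a stone rod on its side: 90 mm long, 48 mm across, about 0.4 kg, a 32 mm wide flat sawn along its underside so it does not roll; 42 mm high, widest 13 to 23 mm up. Origin: centre of the underside; x along the rod, z up. Thin line along its top, paler veins around it. Starts in the row of six loose things nearest the robot, in any order; ends alike.
- core_green: Green piece of drill core, a stone rod on its side: 90 mm long, 48 mm across, about 0.4 kg, a 32 mm wide flat sawn along its underside so it does not roll; 42 mm high, widest 13 to 23 mm up. Origin: centre of the underside; x along the rod, z up. Thin line along its top, paler veins around it. Lies in the same row; it is not part of the run and stays put.
- depth_block: Pale wooden block, 40 mm (x) by 44 mm (y) and 36 mm high, 50 g. Origin: centre of its underside, z up. In the same row of loose things.
- marker: Orange plastic marker, 30 g: a flat base 36 mm (x) by 30 mm (y), 6 mm thick, with an upright fin on it 30 mm long (x), 10 mm thick (y), its top 30 mm above the underside; grip it by the fin. Origin: centre of the underside, z up. In the same row of loose things.
- cradle: Fixed pale wooden cradle beyond the row of loose things, on the left or right: a board 330 mm long (its y) and 82 mm wide (its x) with one straight lane along its y. Lane floor 10 mm above the table and 66 mm wide between two low dark-brown ribs whose tops are 18 mm above the table. Origin: centre of the board's underside, z up.
- stop_blue: Fixed blue plastic block standing across one end of the cradle's lane (either end): 60 mm across the lane (x), 20 mm along it (y), 30 mm high. Origin: centre of its underside, on the lane floor, 150 mm from the cradle's middle. The inner faces of the two stops are 280 mm apart, so two cores and the block leave 60 mm to share.
- stop_white: Fixed white plastic block like the blue one, across the other end of the lane.
- tray: Fixed grey plastic tray on the other side from the cradle: 120 mm (x) by 160 mm (y), walls 4 mm thick, rim 12 mm above the table, inner floor 4 mm above the table. Origin: centre of its underside, z up.
There are look-alikes about, which are no part of the job. Of the things that look like the core_rust, take the one that is farthest from the robot's base at the start.

How it is judged (in metres and radians):
At the end, for the whole second after the job is handed in: Dark core, block, pale core in order from blue to white, flat in the lane, within 14 mm of its centre line, block within 50 mm of mid-lane; marker upright on the block within 15 mm of centre; rust-red core flat in the tray within 45 mm of centre; green core within 20 mm of its start; all at rest (x of core_dark in the frame of cradle between -0.014 and 0.014 m and z of core_dark in the frame of cradle between 0.006 and 0.015 m and angle between each of core_dark, core_pale, depth_block, marker, core_rust's own z axis and vertical below 0.1 rad and x of core_pale in the frame of cradle between -0.014 and 0.014 m and z of core_pale in the frame of cradle between 0.006 and 0.015 m and x of depth_block in the frame of cradle between -0.014 and 0.014 m and z of depth_block in the frame of cradle between 0.006 and 0.015 m and horizontal distance between core_dark and stop_blue below 0.125 m and horizontal distance between core_pale and stop_white below 0.125 m and y of depth_block in the frame of cradle between -0.05 and 0.05 m and horizontal distance between marker and depth_block below 0.015 m and z of marker in the frame of depth_block between 0.032 and 0.04 m and horizontal distance between core_rust and tray below 0.045 m and z of core_rust in the frame of tray between 0.001 and 0.008 m and distance of core_green from where it was at the start of the episode below 0.02 m and linear speed of each of core_dark, core_pale, core_rust, depth_block, marker below 0.02 m/s); the robot touches nothing.
It fails at once if the green core was moved by more than 20 mm (distance of core_green from where it was at the start of the episode above 0.02 m).
It also fails if it takes over 118 s, if anything falls off the work surface, if the arm or the gripper's body presses on something with over 40 N, if the wrist force passes 120 N, or if a joint passes its speed limit or range.

### The arm

A 7-joint arm with a two-finger parallel gripper is mounted at the origin on the work surface. World frame = base frame: x ahead of the robot, y to its left, z up, the work surface at z = 0. Lengths are in m, angles in degrees, forces in N, time in s.
With the tool pointing down it reaches from about 0.425 to 0.875 m from the base axis. Payload 4.7 kg.
Tool frame: the origin (TCP) lies midway between the tips of the shut fingers; the grasp point (between the pads) lies 19 mm behind it (env.grip_point_offset is the distance from the TCP to the grasp point, in m); z points along the fingers, y is the line along which they close (so a half turn about z gives the same grasp; the last joint's range is limited). The gripper opens to 87 mm and grips with 3 to 60 N. Pads are 19 mm wide; open, the fingers measure 117 mm over their backs; the gripper's body (75 mm by 190 mm) begins 51 mm behind the grasp point.
Start: joints at [74.834, 18.392, -4.016, 83.108, 1.295, 78.541, -3.26], TCP at [0.179, -0.625, 0.223] pointing down, gripper open.
Joint ranges: [-163.93, 163.93], [-17.29, 119.83], [-79.2, 71.16], [3.27, 140.29], [-89.18, 269.18], [5.43, 117.66], [-154.24, 154.24]. Speed limits (degrees/s): [147.25, 147.25, 180, 180, 180, 180, 180].

### API

Orientations are given as [roll, pitch, yaw] about the fixed x, y, z axes, in that order (R = Rz(yaw) Ry(pitch) Rx(roll)).
In Python, from cell import env gives the robot as it stands.
- The arm moves only by the shell command python3 -m jog 'ROWS' [FORCE]. ROWS is JSON, a list of rows, each a list of 7 numbers: the shift along the tool's x, y, z in m, then the turn, a rotation vector about the tool's x, y, z in rad, then the finger opening in m, from 0 to 0.087. A call has 1 to 12 rows; each row shifts and turns the commanded pose from where the row before left it, along the tool's axes as they then stand; what a row does not reach is not made up. A row lasts 1/12 s, in which the tool goes at most 41.7 mm and 7.16 degrees, less where a joint would pass 70% of its speed; a pose out of reach is approached as far as the arm can. A call is refused whole if a number of a shift passes 0.0417 or a number of a turn 0.125, either way. A call with a gripper value outside its range is refused whole. The fingers move at their own pace and stop on an object; FORCE is the grip in N (left out, the last holds). Time passes only in rows, so rows that do not move let the fingers close. It gives the time, the measured TCP pose, the force, the opening and the grip force at its end, in the units of the state.
- env.get_obs(): the state, without advancing time (a new reading comes with each control period).
- env.read_camera(name): name is "scene" or "top" or "wrist"; returns the picture (480x640x3 uint8, blue, green, red); there is no depth.
- env.get_calibration(name): a dict with "fov_y" (degrees; the focal length in pixels is half the picture's height over the tangent of half this angle, whatever the lens; pixels are square), "cx", "cy" (the principal point, pixels), "pose" (4x4, takes a point from camera to world coordinates). Camera axes: x right, y up, looking along -z (the intrinsics and any distortion apply to the point x, -y, -z); pixel columns grow to the right and rows downward; lengths in m; the calibration is good to about 2 mm. A picture is of the moment at which its call begins: read the wrist's pose just before it. get_calibration takes no time and is no camera call; for the wrist camera it gives the pose at the moment of the call.
- env.sign_off(): hands the job in; it is judged then, once.
The state is a dict: "time_s": time; "qpos": joint angles; "joint_velocities": joint speeds; "effort": joint torques, N m; "tool_pos": TCP position; "tool_rot": TCP orientation; "force": force on the tool from outside, world axes, zero at the start; "wrist_torque": the same for the moment, N m; "grip_width": finger opening in m; "grasp_force": force on a finger pad.
Only numpy, scipy, OpenCV 4.12 (cv2) and the standard library are available. Lean on these libraries where they do the work, as an engineer would, in place of code of your own. Each camera call takes 0.05 s, during which the arm holds its last target. There are 200 camera calls.

## Working session

There is one attempt and no reset: what is moved stays moved. The work goes in short steps, Python scripts to look and compute and a shell command to move; the robot and the scene stay as the last step left them, time stands still between calls to the robot, and variables do not carry over. Pictures are saved under pics/ and viewed, at most 14 in all, crops included, and the job is handed in when it is done.

```bash
ls; mkdir -p pics; python3 - <<'E'
from cell import env
import cv2
o=env.get_obs();print({k:o[k] for k in('time_s','tool_pos','tool_rot','grip_width','qpos')})
for n in('scene','top'):
    cv2.imwrite(f'pics/{n}0.png',env.read_camera(n));c=env.get_calibration(n);print(n,c)
E
```

```text
pics
{'time_s': 0.0, 'tool_pos': array([ 0.17866871, -0.62438825,  0.22143989]), 'tool_rot': array([-1.79890116e+02,  6.62116788e-03,  1.59731668e+01]), 'grip_width': 0.08725869322184118, 'qpos': array([74.83363484, 18.44021393, -4.0145569 , 83.17586047,  1.2956222 ,
       78.53908225, -3.262175  ])}
scene {'fov_y': 51.45183273130368, 'cx': 322.39198633047033, 'cy': 234.05624540439982, 'pose': array([[-0.71664279, -0.47814567,  0.50773993,  0.89686976],
       [ 0.69719761, -0.47193157,  0.53962588,  0.52264605],
       [-0.01840128,  0.74071406,  0.67156837,  0.68142541],
       [ 0.        ,  0.        ,  0.        ,  1.        ]])}
top {'fov_y': 51.93828031645163, 'cx': 311.7856734189365, 'cy': 228.49417392617164, 'pose': array([[ 0.00704724,  0.98684162, -0.16153623,  0.25952612],
       [-0.99997446,  0.00676309, -0.00230882, -0.01792778],
       [-0.00118595,  0.16154838,  0.98686408,  0.95058554],
       [ 0.        ,  0.        ,  0.        ,  1.        ]])}
```

View pics/top0.png

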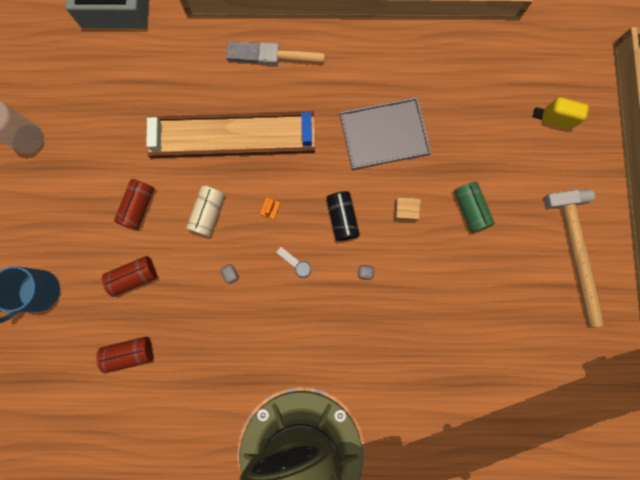

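View pics/scene0.png

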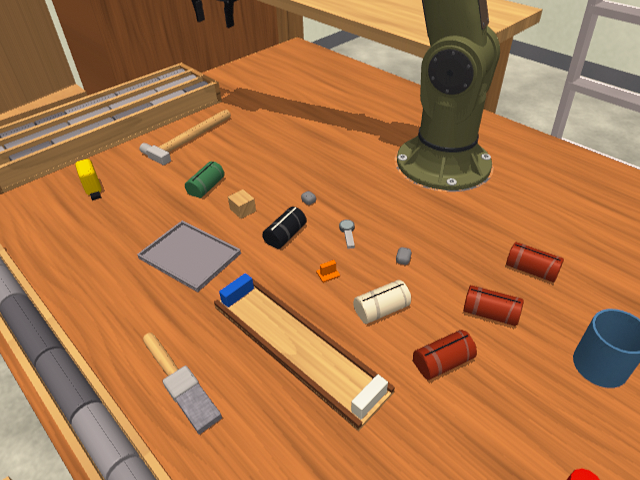

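The top view shows the robot base at the bottom. Cradle centred at about (231,134), with the white stop at its left end and the blue at its right, and the tray at (385,133). Row, left to right: rust (134,204), pale (206,211), marker (270,208), dark (343,216), block (407,209), green (473,206).

Rust candidates: (134,204), (129,276) and (124,354). The base is at about (300,435), so (134,204) is the farthest.

```bash
cat > h.py <<'E'
import numpy as np, cv2
from cell import env
def ray(cal,uv):
    f=240/np.tan(np.radians(cal['fov_y']/2)); uv=np.atleast_2d(uv).astype(float)
    d=np.c_[(uv[:,0]-cal['cx'])/f,-(uv[:,1]-cal['cy'])/f,-np.ones(len(uv))]
    return cal['pose'][:3,3],d@cal['pose'][:3,:3].T
def plane(cal,uv,z):
    o,d=ray(cal,uv); return (o+d*((z-o[2])/d[:,2])[:,None])[:,:2]
def blobs(img,lo,hi,amin=80):
    m=cv2.inRange(cv2.cvtColor(img,cv2.COLOR_BGR2HSV),np.array(lo),np.array(hi))
    m=cv2.morphologyEx(m,cv2.MORPH_CLOSE,np.ones((7,7)))
    m=cv2.morphologyEx(m,cv2.MORPH_OPEN,np.ones((3,3)))
    return [c for c in cv2.findContours(m,cv2.RETR_EXTERNAL,cv2.CHAIN_APPROX_NONE)[0] if cv2.contourArea(c)>amin]
def rect(cal,c,z):
    """min-area rectangle on plane z: centre(m), long, short(mm), long-axis angle(deg)"""
    p=plane(cal,c.reshape(-1,2),z); (x,y),(w,h),a=cv2.minAreaRect((p*1000).astype(np.float32))
    if w<h: w,h,a=h,w,a+90
    return np.round([x/1000,y/1000],4),round(w,1),round(h,1),round((a+90)%180-90,1)
E
python3 - <<'E'
from h import *
img=cv2.imread('pics/top0.png');cal=env.get_calibration('top');hsv=cv2.cvtColor(img,cv2.COLOR_BGR2HSV)
for n,(u,v) in dict(wood=(231,134),table=(250,180),rust=(134,204),pale=(200,205),mark=(268,212),dark=(340,205),block=(407,207),green=(470,206),tray=(385,140),blue=(307,130),white=(153,133),rib=(230,155)).items(): print(n,hsv[v,u],end=' ')
print()
R=dict(rust=((0,150,40),(6,255,170),.02),pale=((15,20,120),(35,110,255),.02),mark=((8,200,190),(18,255,255),.006),dark=((0,0,0),(180,255,45),.02),block=((10,60,150),(25,160,255),.036),green=((50,100,20),(85,255,200),.02),tray=((100,0,80),(140,60,190),.012),blue=((105,150,60),(125,255,255),.04),white=((0,0,150),(100,40,255),.04))
for n,(lo,hi,z) in R.items():
    for c in blobs(img,lo,hi):
        u,v=c.reshape(-1,2).mean(0)
        if 80<v<380 and 90<u<520: print(n,(int(u),int(v)),rect(cal,c,z))
u=cv2.resize(img[90:250,90:510],None,fx=1.9,fy=1.9,interpolation=cv2.INTER_CUBIC);cv2.imwrite('pics/crop.png',u)
E
```

```text
wood [ 16 139 218] table [ 12 172 184] rust [  6 196 148] pale [ 20  70 231] mark [ 13 222 207] dark [ 26  26 147] block [ 16 139 224] green [ 62 102 103] tray [  8  32 153] blue [108 189 181] white [ 30  26 234] rib [ 12 174  95] 
rust (124, 354) (array([0.1745, 0.3276]), 98.5, 44.6, -76.4)
rust (129, 276) (array([0.3181, 0.3291]), 95.6, 45.3, -66.4)
rust (133, 204) (array([0.4581, 0.3279]), 88.7, 47.5, -18.2)
pale (365, 271) (array([ 0.3303, -0.1177]), 21.0, 17.0, -89.6)
pale (228, 273) (array([0.3254, 0.1406]), 26.0, 18.4, 23.7)
pale (287, 257) (array([0.3568, 0.0291]), 43.2, 11.3, 51.2)
pale (204, 210) (array([0.4467, 0.1905]), 92.7, 47.3, -17.6)
pale (153, 132) (array([0.6026, 0.2996]), 64.6, 27.6, 3.3)
mark (269, 207) (array([0.4551, 0.0668]), 36.3, 29.3, -18.6)
dark (342, 216) (array([ 0.4367, -0.0743]), 91.1, 44.0, 12.4)
block (287, 256) (array([0.3572, 0.031 ]), 45.7, 18.9, 51.8)
block (408, 207) (array([ 0.4509, -0.1987]), 43.6, 40.7, 88.8)
block (204, 209) (array([0.4439, 0.1889]), 94.3, 49.8, -20.4)
block (230, 133) (array([0.5946, 0.1428]), 271.9, 62.9, -87.6)
green (467, 208) (array([ 0.4527, -0.3147]), 86.1, 19.3, 19.3)
tray (302, 268) (array([0.3349, 0.0014]), 22.9, 21.0, 0.5)
blue (306, 128) (array([ 0.6049, -0.0032]), 63.0, 15.6, 0.4)
white (288, 257) (array([0.3537, 0.0273]), 44.9, 9.5, 51.8)
white (151, 131) (array([0.5958, 0.2948]), 57.1, 15.5, 3.3)
white (382, 135) (array([ 0.5953, -0.1543]), 142.2, 103.7, -78.7)
```

View pics/crop.png

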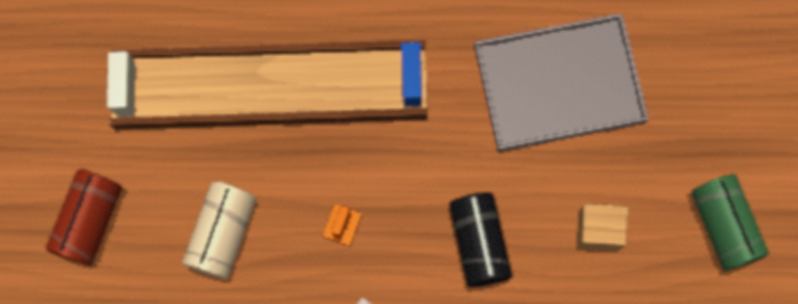

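The crop confirms the choice. The rust-red core at crop (85,217), far left in the row, is the farthest look-alike, and it is full-size with a line on top. The other two reds lie nearer the base. I'll start with the block, since it is nearest the arm.

```bash
python3 -m jog '[[0,0,0,0,0,0.1,0.087],[0,0,0,0,0,0.1,0.087],[0,0,0,0,0,0.1,0.087]]' 20; python3 -m jog '[[0.022,-0.035,0,0,0,0,0.087],[0.022,-0.035,0,0,0,0,0.087],[0.022,-0.035,0,0,0,0,0.087],[0.022,-0.035,0,0,0,0,0.087],[0.022,-0.035,0,0,0,0,0.087],[0.022,-0.035,0,0,0,0,0.087],[0.022,-0.035,0,0,0,0,0.087],[0.022,-0.035,0,0,0,0,0.087],[0.022,-0.035,0,0,0,0,0.087],[0.022,-0.035,0,0,0,0,0.087],[0.022,-0.035,0,0,0,0,0.087],[0.022,-0.035,0,0,0,0,0.087]]'
python3 -m jog '[[0,0,0,0,0,0,0.087],[0,0,0,0,0,0,0.087],[0,0,0,0,0,0,0.087]]'
python3 - <<'E'
from h import *
o=env.get_obs();print(o['time_s'],o['tool_pos'],o['tool_rot'],o['qpos'])
cal=env.get_calibration('wrist');img=env.read_camera('wrist');cv2.imwrite('pics/w1.png',img)
print(cal)
for c in blobs(img,(10,60,150),(25,165,255),400): print(c.reshape(-1,2).mean(0),rect(cal,c,.036))
E
```

```text
time_s: 0.35
tool_pos: [0.1787, -0.6246, 0.2219]
tool_rot: [-179.9, 0.0, -1.5]
force: [0.5, -0.5, 0.4]
grip_width: 0.0869
grasp_force: 0.0
time_s: 1.35
tool_pos: [0.4521, -0.2087, 0.2224]
tool_rot: [180.0, 0.0, -1.2]
force: [0.8, -0.5, -1.0]
grip_width: 0.0871
grasp_force: 0.0
time_s: 1.6
tool_pos: [0.4511, -0.2111, 0.2222]
tool_rot: [180.0, 0.1, -1.2]
force: [-0.2, -0.7, 0.6]
grip_width: 0.087
grasp_force: 0.0
1.6 [ 0.45113977 -0.21109588  0.22217093] [ 1.79974040e+02  6.21281096e-02 -1.20955965e+00] [ 46.1966351    0.90656295 -24.31030116 103.42539979   0.43265024
  75.79775876 -69.42701011]
{'fov_y': 69.28758560016378, 'cx': 318.0811537073259, 'cy': 239.61163428477883, 'pose': array([[-2.06050572e-02,  9.65400697e-01,  2.59955623e-01,
         5.23074923e-01],
       [-9.99787465e-01, -1.97207669e-02, -6.00962462e-03,
        -2.11839552e-01],
       [-6.75171543e-04, -2.60024202e-01,  9.65601863e-01,
         3.85210268e-01],
       [ 0.00000000e+00,  0.00000000e+00,  0.00000000e+00,
         1.00000000e+00]])}
[459.23809524 467.72619048] (array([ 0.1293, -0.3803]), 41.3, 27.5, -1.2)
[369.46263345 352.57651246] (array([ 0.2962, -0.2674]), 139.6, 38.8, 88.8)
[220.88268156 360.74301676] (array([ 0.2898, -0.0921]), 80.4, 53.1, -22.2)
[616.95934959 235.29674797] (array([ 0.4233, -0.5178]), 91.3, 49.8, 12.3)
[43.29663609 66.88990826] (array([0.6022, 0.0392]), 97.6, 60.6, -87.7)
[296.47218935 159.01065089] (array([ 0.5029, -0.199 ]), 656.1, 288.7, 88.8)
```

View pics/w1.png

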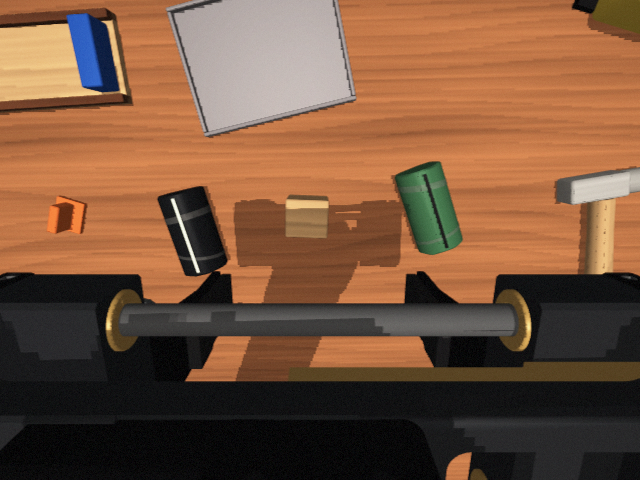

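Wrist view 1: block at about (307,217), with its lit far strip in rows 195–208. Dark at (193,231), green at (429,208), tray at (262,65), blue stop at (92,52).

```bash
cat >> h.py <<'E'
def cast(cal,z,*uv): return plane(cal,np.array(uv),z).round(4).tolist()
E
python3 - <<'E'
from h import *
cal=env.get_calibration('wrist')
print('top',cast(cal,.036,(286,208),(328,208),(285,238),(328,238)),'z0',cast(cal,0,(287,195),(328,195)))
print('alt',cast(cal,.036,(287,195),(328,195)))
print('tray rim',cast(cal,.012,(168,10),(207,135),(356,99)))
print('blue top',cast(cal,.04,(68,14),(103,13),(80,92),(117,89)))
img=cv2.imread('pics/w1.png')
for n,lo,hi in(('dark',(0,0,0),(180,255,45)),('mark',(5,180,120),(12,255,255)),('green',(45,80,20),(85,255,200))):
    for c in blobs(img,lo,hi,300):
        u,v=c.reshape(-1,2).mean(0)
        if v<260: print(n,int(u),int(v),rect(cal,c,.02 if n!='mark' else .006))
t=cv2.imread('pics/top0.png');ct=env.get_calibration('top')
print('top cam block',cast(ct,.036,(397,198),(419,198),(397,214),(419,214)))
E
```

```text
top [[0.4627, -0.1786], [0.4617, -0.2212], [0.4312, -0.1761], [0.4302, -0.2208]] z0 [[0.4711, -0.1768], [0.47, -0.2223]]
alt [[0.4759, -0.1802], [0.475, -0.2214]]
tray rim [[0.65, -0.0735], [0.5363, -0.0984], [0.5675, -0.2516]]
blue top [[0.6394, 0.0041], [0.6395, -0.0268], [0.5759, 0.0063], [0.5777, -0.0283]]
dark 198 252 (array([ 0.4155, -0.0769]), 136.5, 63.1, 3.2)
mark 65 214 (array([0.4527, 0.0692]), 45.3, 38.8, -18.9)
green 428 206 (array([ 0.4539, -0.3297]), 97.9, 47.7, 20.1)
top cam block [[0.469, -0.1772], [0.4693, -0.219], [0.4381, -0.1766], [0.4384, -0.2182]]
```

```bash
python3 -m jog '[[0,-0.0115,0.035,0,0,0,0.087],[0,0,0.035,0,0,0,0.087],[0,0,0.035,0,0,0,0.087],[0,0,0.035,0,0,0,0.087],[0,0,0.035,0,0,0,0.087],[0,0,0.02,0,0,0,0.087],[0,0,0.015,0,0,0,0.087],[0,0,0,0,0,0,0.087],[0,0,0,0,0,0,0.087]]' 20
python3 -m jog '[[0,0,0,0,0,0,0.03],[0,0,0,0,0,0,0.03],[0,0,0,0,0,0,0.03],[0,0,0,0,0,0,0.03],[0,0,0,0,0,0,0.03],[0,0,0,0,0,0,0.03],[0,0,0,0,0,0,0.03],[0,0,0,0,0,0,0.03]]' 15
```

```text
time_s: 2.4
tool_pos: [0.4506, -0.2003, 0.012]
tool_rot: [-180.0, 0.1, -1.4]
force: [1.0, -0.6, 0.3]
grip_width: 0.0871
grasp_force: 0.0
time_s: 3.07
tool_pos: [0.452, -0.1991, 0.0127]
tool_rot: [180.0, -0.0, -1.2]
force: [-0.2, -0.1, 1.5]
grip_width: 0.0441
grasp_force: 15.0
```

```bash
python3 -m jog '[[0,0,-0.03,0,0,0,0.03],[0,0,-0.04,0,0,0,0.03],[0,0,-0.04,0,0,0,0.03],[0,-0.01,-0.04,0,0,0,0.03],[0.005,-0.02,-0.035,0,0,0,0.03],[0.005,-0.035,-0.015,0,0,0,0.03],[0.005,-0.035,0,0,0,0,0.03],[0.005,-0.035,0,0,0,0,0.03],[0.005,-0.035,0,0,0,0,0.03],[0.005,-0.035,0,0,0,0,0.03],[0.005,-0.035,0,0,0,0,0.03],[0.005,-0.035,0,0,0,0,0.03]]'
python3 -m jog '[[0.005,-0.035,0,0,0,0,0.03],[0.005,-0.035,0,0,0,0,0.03],[0,0,0,0,0,0,0.03],[0,0,0,0,0,0,0.03],[0,0,0,0,0,0,0.03]]'
python3 - <<'E'
from h import *
o=env.get_obs();print(o['time_s'],o['tool_pos'],o['tool_rot'],o['qpos'])
cv2.imwrite('pics/w2.png',env.read_camera('wrist'))
np.set_printoptions(suppress=True,precision=5);print(env.get_calibration('wrist'))
E
```

```text
time_s: 4.07
tool_pos: [0.4975, 0.0767, 0.2126]
tool_rot: [180.0, -0.0, -1.2]
force: [0.6, -0.7, -0.8]
grip_width: 0.0441
grasp_force: 15.0
time_s: 4.48
tool_pos: [0.509, 0.1442, 0.2121]
tool_rot: [180.0, 0.0, -1.2]
force: [-0.4, -0.3, -0.7]
grip_width: 0.0438
grasp_force: 15.0
4.4833 [0.50903452 0.14424616 0.21209208] [ 1.79958220e+02  4.91555433e-02 -1.19833547e+00] [  23.67127834    7.34778006  -45.4141497    99.76543671    5.42640341
   75.18768333 -114.10178043]
{'fov_y': 69.28758560016378, 'cx': 318.0811537073259, 'cy': 239.61163428477883, 'pose': array([[-0.02214,  0.96546,  0.25961,  0.58104],
       [-0.99975, -0.02135, -0.00585,  0.14262],
       [-0.00011, -0.25967,  0.9657 ,  0.37519],
       [ 0.     ,  0.     ,  0.     ,  1.     ]])}
```

View pics/w2.png

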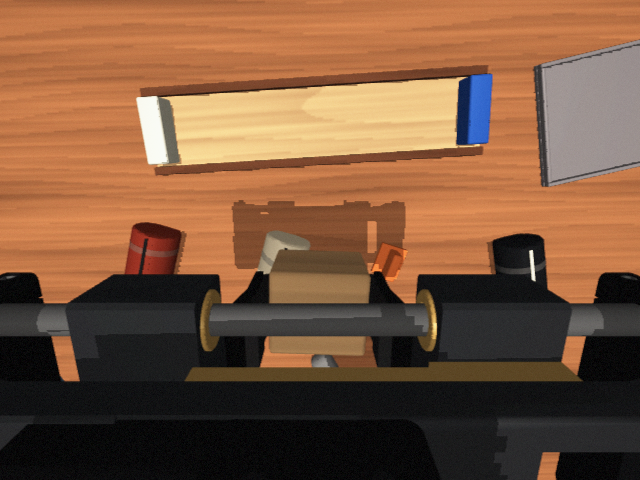

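Wrist view 2: block gripped. Cradle rib outer corners at about (140,89), (487,66), (156,174) and (483,153). White stop at (158,130), blue at (475,109).

```bash
python3 - <<'E'
from h import *
cal=env.get_calibration('wrist')
P=np.array(cast(cal,.018,(140,89),(487,66),(156,174),(483,153)));print(P.tolist(),P.mean(0),np.linalg.norm(P[0]-P[2]),np.linalg.norm(P[1]-P[3]))
print('floor far',cast(cal,.01,(165,97),(455,78)),'near',cast(cal,.018,(180,163),(455,146)))
print('white top',cast(cal,.04,(138,98),(158,97),(146,163),(168,163)))
print('blue top',cast(cal,.04,(471,75),(491,74),(468,143),(489,143)))
print('inner floor faces',cast(cal,.01,(178,140),(457,110)))
print('marker',cast(cal,.006,(389,260)))
E
```

```text
[[0.6375, 0.3113], [0.6502, -0.0175], [0.5575, 0.3075], [0.5709, -0.0217]] [0.604025 0.1449  ] 0.08009019915070753 0.07941114531348863
floor far [[0.631, 0.2917], [0.6418, 0.0088]] near [[0.5678, 0.2818], [0.5782, 0.0067]]
white top [[0.6266, 0.3039], [0.627, 0.2858], [0.5693, 0.3053], [0.5689, 0.2846]]
blue top [[0.639, 0.0058], [0.6394, -0.0118], [0.5808, 0.0032], [0.5804, -0.0163]]
inner floor faces [[0.5902, 0.2841], [0.6126, 0.0045]]
marker [[0.4564, 0.0661]]
```

```bash
python3 -m jog '[[0,0,0,0,0,-0.061,0.03],[0.035,0.001,0,0,0,0,0.03],[0.035,0.001,0,0,0,0,0.03],[0.0265,0.001,0.02,0,0,0,0.03],[0,0,0.035,0,0,0,0.03],[0,0,0.035,0,0,0,0.03],[0,0,0.035,0,0,0,0.03],[0,0,0.035,0,0,0,0.03],[0,0,0,0,0,0,0.03],[0,0,0,0,0,0,0.03],[0,0,0,0,0,0,0.03]]'
```

```text
time_s: 5.45
tool_pos: [0.6072, 0.145, 0.0545]
tool_rot: [-180.0, -0.1, 2.2]
force: [-0.0, -0.6, -0.2]
grip_width: 0.0443
grasp_force: 15.0
```

```bash
python3 -m jog '[[-0.0015,0,0.015,0,0,0,0.03],[0,0,0.01,0,0,0,0.03],[0,0,0.0065,0,0,0,0.03],[0,0,0,0,0,0,0.03],[0,0,0,0,0,0,0.03]]'
python3 -m jog '[[0,0,0,0,0,0,0.07],[0,0,0,0,0,0,0.07],[0,0,0,0,0,0,0.07],[0,0,0,0,0,0,0.07],[0,0,-0.02,0,0,0,0.087],[0,0,-0.04,0,0,0,0.087],[0,0,-0.04,0,0,0,0.087],[0,0,-0.04,0,0,0,0.087],[0,0,-0.04,0,0,0,0.087]]'
```

```text
time_s: 5.87
tool_pos: [0.6049, 0.1455, 0.0219]
tool_rot: [180.0, -0.1, 2.3]
force: [-0.1, 0.5, -1.2]
grip_width: 0.0443
grasp_force: 15.0
time_s: 6.62
tool_pos: [0.6039, 0.1456, 0.203]
tool_rot: [180.0, 0.0, 2.3]
force: [0.0, 0.0, 0.0]
grip_width: 0.0857
grasp_force: 0.0
```

```bash
python3 -m jog '[[-0.026,0.0304,0,0,0,0,0.087],[-0.026,0.0304,0,0,0,0,0.087],[-0.026,0.0304,0,0,0,0,0.087],[-0.026,0.0304,0,0,0,0,0.087],[-0.026,0.0304,0,0,0,0,0.087],[-0.026,0.0304,0,0,0,0,0.087],[-0.026,0.0304,0,0,0,0,0.087],[0,0,0,0,0,-0.088,0.087],[0,0,0,0,0,-0.088,0.087],[0,0,0,0,0,0,0.087],[0,0,0,0,0,0,0.087]]'
python3 - <<'E'
from h import *
o=env.get_obs();print(o['time_s'],o['tool_pos'],o['tool_rot'],o['qpos'][6])
np.set_printoptions(suppress=True,precision=5);print(env.get_calibration('wrist')['pose'])
cv2.imwrite('pics/w3.png',env.read_camera('wrist'))
E
```

```text
time_s: 7.53
tool_pos: [0.431, -0.0741, 0.2012]
tool_rot: [180.0, -0.0, 12.3]
force: [0.4, 0.3, -0.4]
grip_width: 0.0871
grasp_force: 0.0
7.5333 [ 0.43096767 -0.07410339  0.2012322 ] [ 1.79970049e+02 -1.55321950e-02  1.22574616e+01] -67.11255226746653
[[ 0.21277  0.94387  0.25267  0.50106]
 [-0.9771   0.20571  0.05439 -0.05837]
 [-0.00064 -0.25845  0.96602  0.36437]
 [ 0.       0.       0.       1.     ]]
```

View pics/w3.png

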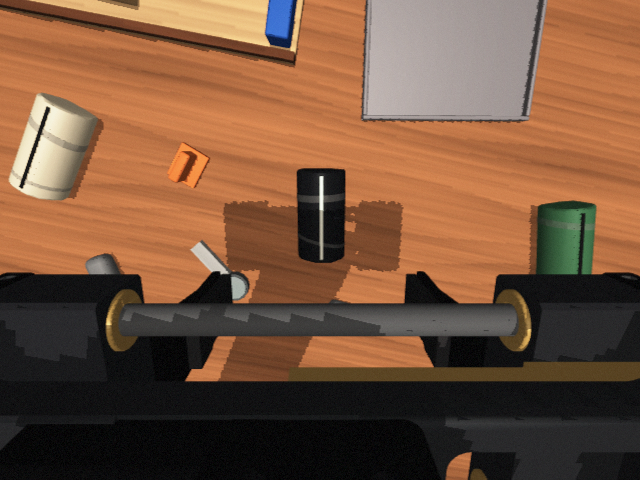

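Wrist view 3: dark core upright in the picture, line (321,177)–(322,260), sides at columns 297 and 345. Marker at (187,165), and pale line (47,107)–(22,188).

```bash
cat >> h.py <<'E'
def togo(target,rows_yaw=None):
    """shift along tool x,y for a downward tool at the present yaw"""
    o=env.get_obs();a=np.radians(o['tool_rot'][2] if rows_yaw is None else rows_yaw);d=np.array(target)-o['tool_pos'][:2]
    return np.round([d@[np.cos(a),np.sin(a)],d@[np.sin(a),-np.cos(a)]],4),o['tool_pos'][2]
E
python3 - <<'E'
from h import *
cal=env.get_calibration('wrist')
for n,a,b in(('dark',(321,177),(322,260)),('pale',(47,107),(22,188))):
    p=np.array(cast(cal,.042,a,b));d=p[0]-p[1];print(n,p.tolist(),p.mean(0),np.linalg.norm(d),np.degrees(np.arctan2(d[1],d[0])));
    if n=='dark':print(togo(p.mean(0)))
print('sides',cast(cal,.018,(297,215),(345,215)))
print('marker fin line z.03',cast(cal,.03,(190,147),(175,183)),'base',cast(cal,.006,(180,142),(210,158),(195,188),(167,171)))
E
```

```text
dark [[0.4754, -0.0662], [0.3975, -0.0844]] [ 0.43645 -0.0753 ] 0.07999781247009193 13.15029687407225
(array([0.0049, 0.0025]), np.float64(0.20116029132101304))
pale [[0.4833, 0.1802], [0.4066, 0.2017]] [0.44495 0.19095] 0.0796563870634364 -15.658869990450134
sides [[0.4312, -0.0513], [0.4416, -0.0988]]
marker fin line z.03 [[0.4754, 0.0585], [0.4392, 0.0685]] base [[0.4762, 0.0771], [0.4672, 0.0459], [0.434, 0.0569], [0.4451, 0.0868]]
```

```bash
python3 -m jog '[[0.005,0.002,0.03,0,0,0,0.087],[0,0,0.04,0,0,0,0.087],[0,0,0.04,0,0,0,0.087],[0,0,0.04,0,0,0,0.087],[0,0,0.025,0,0,0,0.087],[0,0,0.0145,0,0,0,0.087],[0,0,0,0,0,0,0.087],[0,0,0,0,0,0,0.087]]'
python3 -m jog '[[0,0,0,0,0,0,0.03],[0,0,0,0,0,0,0.03],[0,0,0,0,0,0,0.03],[0,0,0,0,0,0,0.03],[0,0,0,0,0,0,0.03],[0,0,0,0,0,0,0.03],[0,0,0,0,0,0,0.03],[0,0,0,0,0,0,0.03]]' 30
python3 -m jog '[[0,0,-0.01,0,0,0,0.03],[0,0,-0.02,0,0,0,0.03],[0,0,-0.03,0,0,0,0.03],[0,0,-0.03,0,0,0,0.03],[0,0,0,0,0,0,0.03],[0,0,0,0,0,0,0.03]]'
python3 -c "
from h import *
print(togo((.6070,.0605)),togo((.6070,.0605),2.3))"
```

```text
time_s: 8.25
tool_pos: [0.436, -0.0743, 0.0111]
tool_rot: [-179.9, 0.1, 12.4]
force: [1.1, 0.6, 1.1]
grip_width: 0.087
grasp_force: 0.0
time_s: 8.92
tool_pos: [0.4363, -0.0755, 0.0118]
tool_rot: [180.0, -0.0, 12.4]
force: [-0.2, 0.7, 2.7]
grip_width: 0.0476
grasp_force: 30.0
time_s: 9.42
tool_pos: [0.4371, -0.0755, 0.103]
tool_rot: [179.9, -0.1, 12.4]
force: [-0.4, 0.1, -5.1]
grip_width: 0.0475
grasp_force: 30.0
(array([ 0.195 , -0.0965]), np.float64(0.10296092466201788)) (array([ 0.1752, -0.1291]), np.float64(0.10296092466201788))
```

```bash
python3 -m jog '[[0.0325,-0.016,0,0,0,0,0.03],[0.0325,-0.016,0,0,0,0,0.03],[0.0325,-0.016,0,0,0,0,0.03],[0.0325,-0.016,0,0,0,0,0.03],[0.0325,-0.016,0,0,0,0,0.03],[0.0325,-0.016,0,0,0,0,0.03]]'
python3 -m jog '[[0,0,0,0,0,-0.116,0.03],[0,0,0,0,0,-0.116,0.03],[0,0,0,0,0,-0.116,0.03],[0,0,0,0,0,-0.116,0.03],[0,0,0,0,0,-0.116,0.03],[0,0,0,0,0,-0.116,0.03],[0,0,0,0,0,-0.116,0.03],[0,0,0,0,0,-0.116,0.03],[0,0,0,0,0,-0.116,0.03],[0,0,0,0,0,-0.116,0.03],[0,0,0,0,0,-0.116,0.03],[0,0,0,0,0,-0.116,0.03]]'
python3 -m jog '[[0,0,0,0,0,0,0.03],[0,0,0,0,0,0,0.03]]'
python3 -c "
from h import *
print(togo((.6074,.0600)))
cv2.imwrite('pics/w4.png',env.read_camera('wrist'))"
```

```text
time_s: 9.92
tool_pos: [0.6054, 0.0611, 0.0986]
tool_rot: [-179.9, 0.3, 12.4]
force: [0.1, -0.9, -3.2]
grip_width: 0.047
grasp_force: 30.0
time_s: 10.92
tool_pos: [0.6043, 0.0601, 0.099]
tool_rot: [-179.7, -0.0, 92.5]
force: [0.1, 0.3, -4.2]
grip_width: 0.0475
grasp_force: 30.0
time_s: 11.08
tool_pos: [0.6047, 0.0601, 0.0996]
tool_rot: [-179.8, -0.0, 91.9]
force: [-0.2, 0.3, -3.4]
grip_width: 0.0478
grasp_force: 30.0
(array([-0.0002,  0.0026]), np.float64(0.0995632368352553))
```

View pics/w4.png

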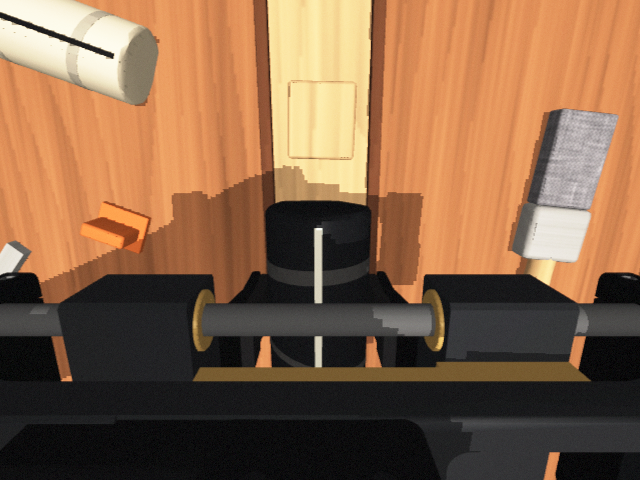

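Wrist view 4: the dark core is held in line with the lane. The block sits at (322,120), centred between the ribs.

```bash
python3 -m jog '[[0,0.0026,0.025,0,0,0,0.03],[0,0,0.025,0,0,0,0.03],[0,0,0.015,0,0,0,0.03],[0,0,0.008,0,0,0,0.03],[0,0,0.004,0,0,0,0.03],[0,0,0,0,0,0,0.03],[0,0,0,0,0,0,0.03]]'
```

```text
time_s: 11.72
tool_pos: [0.6094, 0.0608, 0.0254]
tool_rot: [179.9, -0.0, 92.1]
force: [-0.3, 0.2, -3.1]
grip_width: 0.0475
grasp_force: 30.0
```

```bash
python3 -m jog '[[0,-0.0015,0.0025,0,0,0,0.03],[0,0,0.001,0,0,0,0.03],[0,0,0,0,0,0,0.03],[0,0,0,0,0,0,0.03],[0,0,0,0,0,0,0.065],[0,0,0,0,0,0,0.065],[0,0,0,0,0,0,0.065],[0,0,0,0,0,0,0.065]]'
python3 -m jog '[[0,0,-0.02,0,0,0,0.087],[0,0,-0.035,0,0,0,0.087],[0,0,-0.04,0,0,0,0.087],[0,0,-0.04,0,0,0,0.087],[0,0,-0.04,0,0,0,0.087]]'
python3 -c "
from h import *
print(togo((.441,.191)),env.get_obs()['qpos'][6])"
```

```text
time_s: 12.38
tool_pos: [0.6076, 0.0604, 0.0214]
tool_rot: [180.0, 0.0, 92.1]
force: [-0.6, -0.2, 0.4]
grip_width: 0.0629
grasp_force: 0.0
time_s: 12.8
tool_pos: [0.6069, 0.0605, 0.1979]
tool_rot: [-180.0, 0.0, 92.1]
force: [0.3, 1.2, 0.3]
grip_width: 0.0851
grasp_force: 0.0
(array([ 0.1366, -0.1609]), np.float64(0.1979027118087664)) -21.29380471284685
```

```bash
python3 -m jog '[[0.0227,-0.0268,0,0,0,0,0.087],[0.0227,-0.0268,0,0,0,0,0.087],[0.0227,-0.0268,0,0,0,0,0.087],[0.0227,-0.0268,0,0,0,0,0.087],[0.0227,-0.0268,0,0,0,0,0.087],[0.0227,-0.0268,0,0,0,0,0.087]]'
python3 -m jog '[[0,0,0,0,0,-0.1135,0.087],[0,0,0,0,0,-0.1135,0.087],[0,0,0,0,0,-0.1135,0.087],[0,0,0,0,0,-0.1135,0.087],[0,0,0,0,0,-0.1135,0.087],[0,0,0,0,0,-0.1135,0.087],[0,0,0,0,0,-0.1135,0.087],[0,0,0,0,0,-0.1135,0.087],[0,0,0,0,0,-0.1135,0.087],[0,0,0,0,0,-0.1135,0.087],[0,0,0,0,0,-0.1135,0.087],[0,0,0,0,0,0,0.087]]'
python3 - <<'E'
from h import *
np.set_printoptions(suppress=True,precision=4)
o=env.get_obs();print(o['tool_pos'],o['tool_rot'],o['qpos'][6])
cal=env.get_calibration('wrist');print(cal['pose'])
img=env.read_camera('wrist');cv2.imwrite('pics/w5.png',img)
E
```

```text
time_s: 13.3
tool_pos: [0.4401, 0.1917, 0.1957]
tool_rot: [-180.0, 0.0, 92.1]
force: [0.4, 0.1, 1.4]
grip_width: 0.0868
grasp_force: 0.0
time_s: 14.3
tool_pos: [0.4414, 0.1907, 0.1961]
tool_rot: [-180.0, 0.0, 163.8]
force: [-0.5, -0.1, -0.4]
grip_width: 0.0869
grasp_force: 0.0
[0.4414 0.1907 0.1961] [-179.9782    0.0308  163.8434] 46.69988611109037
[[ 0.2778 -0.9279 -0.2488  0.3747]
 [ 0.9606  0.2685  0.0713  0.2111]
 [ 0.0007 -0.2588  0.9659  0.3592]
 [ 0.      0.      0.      1.    ]]
```

View pics/w5.png

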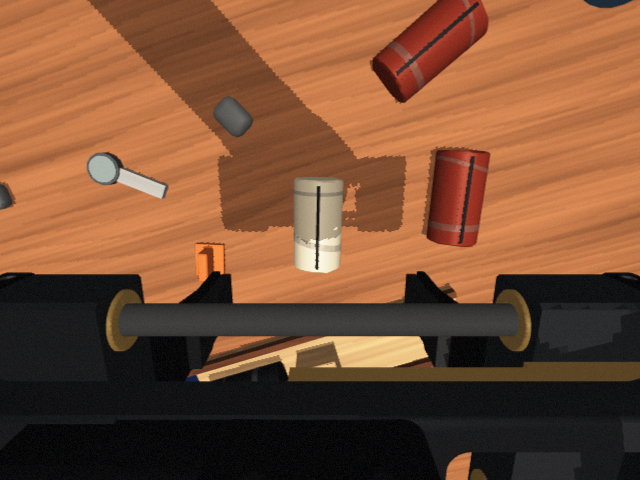

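Wrist view 5: pale core line (319,186)–(318,269), aligned with the tool. The row's rust core has its line at (473,156)–(461,242). The red at (430,48) is a nearer look-alike.

```bash
python3 - <<'E'
from h import *
cal=env.get_calibration('wrist')
for n,a,b in(('pale',(319,186),(318,269)),('rust',(473,156),(461,242))):
    p=np.array(cast(cal,.042,a,b));d=p[0]-p[1];print(n,p.mean(0),np.linalg.norm(d),np.degrees(np.arctan2(d[1],d[0])),togo(p.mean(0)))
print('sides',cast(cal,.018,(294,215),(343,215)))
E
```

```text
pale [0.44645 0.1909 ] 0.07980758109352767 162.95005386218173 (array([-0.0047,  0.0017]), np.float64(0.19608488934477997))
rust [0.4593  0.32905] 0.07928057769718887 161.99927493806294 (array([0.0221, 0.1378]), np.float64(0.19608488934477997))
sides [[0.4314, 0.1699], [0.4453, 0.2168]]
```

```bash
python3 -m jog '[[-0.0047,0.0015,0.03,0,0,0.01,0.087],[0,0,0.04,0,0,0,0.087],[0,0,0.04,0,0,0,0.087],[0,0,0.04,0,0,0,0.087],[0,0,0.02,0,0,0,0.087],[0,0,0.0145,0,0,0,0.087],[0,0,0,0,0,0,0.087],[0,0,0,0,0,0,0.087]]'
python3 -m jog '[[0,0,0,0,0,0,0.03],[0,0,0,0,0,0,0.03],[0,0,0,0,0,0,0.03],[0,0,0,0,0,0,0.03],[0,0,0,0,0,0,0.03],[0,0,0,0,0,0,0.03],[0,0,0,0,0,0,0.03],[0,0,0,0,0,0,0.03]]' 30
python3 -m jog '[[0,0,-0.01,0,0,0,0.03],[0,0,-0.02,0,0,0,0.03],[0,0,-0.03,0,0,0,0.03],[0,0,-0.03,0,0,0,0.03],[0,0,0,0,0,0,0.03],[0,0,0,0,0,0,0.03]]'
python3 -c "
from h import *
print(togo((.6006,.230)))"
```

```text
time_s: 15.02
tool_pos: [0.4459, 0.1909, 0.0113]
tool_rot: [-180.0, -0.1, 163.0]
force: [0.2, 0.0, 0.9]
grip_width: 0.0869
grasp_force: 0.0
time_s: 15.68
tool_pos: [0.4464, 0.1897, 0.0116]
tool_rot: [-179.9, 0.0, 163.1]
force: [-0.6, -3.2, 3.2]
grip_width: 0.0476
grasp_force: 30.0
time_s: 16.18
tool_pos: [0.4473, 0.1908, 0.1026]
tool_rot: [180.0, 0.2, 163.1]
force: [-1.2, -0.7, -5.8]
grip_width: 0.0479
grasp_force: 30.0
(array([-0.1352,  0.0821]), np.float64(0.10258091603303196))
```

```bash
python3 -m jog '[[-0.027,0.0164,0,0,0,0,0.03],[-0.027,0.0164,0,0,0,0,0.03],[-0.027,0.0164,0,0,0,0,0.03],[-0.027,0.0164,0,0,0,0,0.03],[-0.027,0.0164,0,0,0,0,0.03]]'
python3 -m jog '[[0,0,0,0,0,0.1124,0.03],[0,0,0,0,0,0.1124,0.03],[0,0,0,0,0,0.1124,0.03],[0,0,0,0,0,0.1124,0.03],[0,0,0,0,0,0.1124,0.03],[0,0,0,0,0,0.1124,0.03],[0,0,0,0,0,0.1124,0.03],[0,0,0,0,0,0.1124,0.03],[0,0,0,0,0,0.1124,0.03],[0,0,0,0,0,0.1124,0.03],[0,0,0,0,0,0.1124,0.03]]'
python3 -m jog '[[0,0,0,0,0,0,0.03],[0,0,0,0,0,0,0.03],[0,0,0,0,0,0,0.03]]'
python3 -c "
from h import *
print(togo((.6006,.2300)))"
```

```text
time_s: 16.6
tool_pos: [0.5992, 0.2293, 0.0979]
tool_rot: [-179.8, -0.2, 163.1]
force: [-0.1, 0.1, -4.1]
grip_width: 0.0477
grasp_force: 30.0
time_s: 17.52
tool_pos: [0.5976, 0.2291, 0.0982]
tool_rot: [-179.7, 0.1, 92.0]
force: [0.1, -0.4, -4.3]
grip_width: 0.0474
grasp_force: 30.0
time_s: 17.77
tool_pos: [0.5985, 0.2296, 0.0999]
tool_rot: [-179.9, 0.0, 92.4]
force: [-0.2, 0.5, -3.8]
grip_width: 0.0474
grasp_force: 30.0
(array([0.0003, 0.0021]), np.float64(0.09988213117957975))
```

```bash
python3 -m jog '[[0,0.001,0.025,0,0,0,0.03],[0,0,0.025,0,0,0,0.03],[0,0,0.015,0,0,0,0.03],[0,0,0.008,0,0,0,0.03],[0,0,0.003,0,0,0,0.03],[0,0,0.0015,0,0,0,0.03],[0,0,0,0,0,0,0.03],[0,0,0,0,0,0,0.03]]'
python3 -m jog '[[0,0,0,0,0,0,0.03]]'
```

```text
time_s: 18.43
tool_pos: [0.6013, 0.2303, 0.0253]
tool_rot: [179.9, -0.0, 92.3]
force: [-0.3, -0.4, -4.6]
grip_width: 0.0478
grasp_force: 30.0
time_s: 18.52
tool_pos: [0.6013, 0.2302, 0.0253]
tool_rot: [179.9, -0.0, 92.2]
force: [-0.9, 1.8, -4.1]
grip_width: 0.0478
grasp_force: 30.0
```

```bash
python3 -m jog '[[0,0,0.0025,0,0,0,0.03],[0,0,0.001,0,0,0,0.03],[0,0,0,0,0,0,0.03],[0,0,0,0,0,0,0.03],[0,0,0,0,0,0,0.065],[0,0,0,0,0,0,0.065],[0,0,0,0,0,0,0.065],[0,0,0,0,0,0,0.065]]'
python3 -m jog '[[0,0,-0.02,0,0,0,0.087],[0,0,-0.035,0,0,0,0.087],[0,0,-0.04,0,0,0,0.087],[0,0,-0.04,0,0,0,0.087],[0,0,-0.04,0,0,0,0.087]]'
python3 -m jog '[[0,0,0,0,0,-0.1106,0.087],[0,0,0,0,0,-0.1106,0.087],[0,0,0,0,0,-0.1106,0.087],[0,0,0,0,0,-0.1106,0.087],[0,0,0,0,0,-0.1106,0.087],[0,0,0,0,0,-0.1106,0.087],[0,0,0,0,0,-0.1106,0.087],[0,0,0,0,0,-0.1106,0.087],[0,0,0,0,0,-0.1106,0.087],[0,0,0,0,0,-0.1106,0.087],[0,0,0,0,0,-0.1106,0.087]]'
python3 -c "
from h import *
print(togo((.4593,.329)))"
```

```text
time_s: 19.18
tool_pos: [0.6005, 0.2299, 0.0204]
tool_rot: [180.0, -0.0, 92.2]
force: [-0.6, 0.7, -0.6]
grip_width: 0.0628
grasp_force: 0.0
time_s: 19.6
tool_pos: [0.6, 0.2299, 0.1971]
tool_rot: [-180.0, 0.0, 92.3]
force: [0.4, 0.6, 0.1]
grip_width: 0.0848
grasp_force: 0.0
time_s: 20.52
tool_pos: [0.6004, 0.2298, 0.1954]
tool_rot: [-180.0, -0.0, 162.3]
force: [-0.9, 0.0, 0.2]
grip_width: 0.087
grasp_force: 0.0
(array([0.1646, 0.0515]), np.float64(0.19538096155742582))
```

```bash
python3 -m jog '[[0.033,0.0103,0,0,0,0,0.087],[0.033,0.0103,0,0,0,0,0.087],[0.033,0.0103,0,0,0,0,0.087],[0.033,0.0103,0,0,0,0,0.087],[0.033,0.0103,0,0,0,0,0.087],[0,0,0,0,0,0,0.087],[0,0,0,0,0,0,0.087]]'
python3 - <<'E'
from h import *
o=env.get_obs();print(o['tool_pos'],o['tool_rot'])
cal=env.get_calibration('wrist');img=env.read_camera('wrist')
for lo,hi in(((0,120,30),(6,255,190)),):
    for c in blobs(img,lo,hi,800):
        r=rect(cal,c,.022);print(c.reshape(-1,2).mean(0),r,togo(r[0]))
cv2.imwrite('pics/w6.png',img)
E
```

```text
time_s: 21.1
tool_pos: [0.4575, 0.3318, 0.1959]
tool_rot: [-180.0, 0.1, 162.2]
force: [0.5, -0.3, -0.2]
grip_width: 0.0869
grasp_force: 0.0
[0.45749179 0.33176324 0.19594034] [-1.79996161e+02  7.75041343e-02  1.62242509e+02]
[313.28787879 220.17424242] (array([0.4606, 0.3274]), 95.3, 46.7, -17.7) (array([-0.002 , -0.0022]), np.float64(0.1956950827133218))
[266.10756972  75.42231076] (array([0.3202, 0.3278]), 93.5, 48.1, -66.2) (array([ 0.1317, -0.0451]), np.float64(0.1956950827133218))
```

View pics/w6.png

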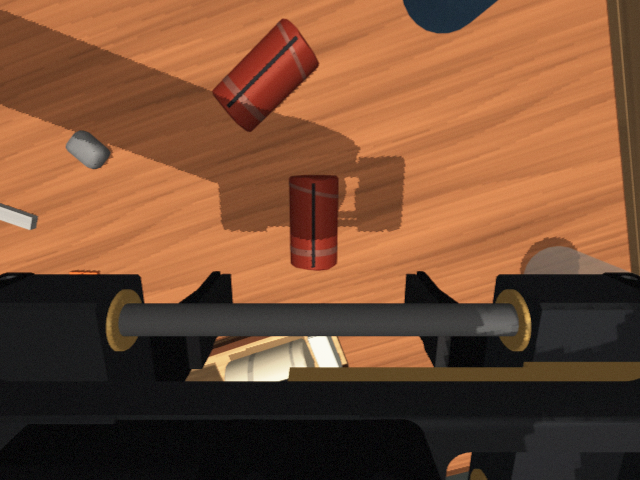

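Wrist view 6: rust core at (314,222), aligned with the tool. The look-alike is at (266,75).

```bash
python3 -m jog '[[-0.002,-0.002,0.03,0,0,0,0.087],[0,0,0.04,0,0,0,0.087],[0,0,0.04,0,0,0,0.087],[0,0,0.04,0,0,0,0.087],[0,0,0.02,0,0,0,0.087],[0,0,0.014,0,0,0,0.087],[0,0,0,0,0,0,0.087],[0,0,0,0,0,0,0.087]]'
python3 -m jog '[[0,0,0,0,0,0,0.03],[0,0,0,0,0,0,0.03],[0,0,0,0,0,0,0.03],[0,0,0,0,0,0,0.03],[0,0,0,0,0,0,0.03],[0,0,0,0,0,0,0.03],[0,0,0,0,0,0,0.03],[0,0,0,0,0,0,0.03]]' 30
python3 -m jog '[[0,0,-0.01,0,0,0,0.03],[0,0,-0.02,0,0,0,0.03],[0,0,-0.03,0,0,0,0.03],[0,0,-0.04,0,0,0,0.03],[0,0,-0.03,0,0,0,0.03],[0,0,0,0,0,0,0.03],[0,0,0,0,0,0,0.03]]'
python3 -c "
from h import *
P=np.array(cast(env.get_calibration('top'),.012,(341,110),(417,98),(429,154),(353,168)));print(P.tolist(),P.mean(0))
print(togo(P.mean(0)))"
```

```text
time_s: 21.82
tool_pos: [0.4616, 0.3272, 0.0116]
tool_rot: [180.0, -0.0, 161.9]
force: [0.4, 0.3, 1.0]
grip_width: 0.0868
grasp_force: 0.0
time_s: 22.48
tool_pos: [0.4608, 0.327, 0.0116]
tool_rot: [-179.9, 0.0, 161.9]
force: [-0.4, -1.1, 3.3]
grip_width: 0.0478
grasp_force: 30.0
time_s: 23.07
tool_pos: [0.4615, 0.328, 0.1431]
tool_rot: [179.9, 0.1, 161.9]
force: [-0.9, -0.5, -4.4]
grip_width: 0.0476
grasp_force: 30.0
[[0.6548, -0.0727], [0.6813, -0.2261], [0.5641, -0.2466], [0.5344, -0.0961]] [ 0.60865  -0.160375]
(array([-0.2913, -0.4187]), np.float64(0.14307478061090673))
```

```bash
python3 -m jog '[[-0.012,-0.016,0,0,0,0,0.03],[-0.0224,-0.0322,0,0,0,0,0.03],[-0.0224,-0.0322,0,0,0,0,0.03],[-0.0224,-0.0322,0,0,0,0,0.03],[-0.0224,-0.0322,0,0,0,0,0.03],[-0.0224,-0.0322,0,0,0,0,0.03],[-0.0224,-0.0322,0,0,0,0,0.03],[-0.0224,-0.0322,0,0,0,0,0.03],[-0.0224,-0.0322,0,0,0,0,0.03],[-0.0224,-0.0322,0,0,0,0,0.03],[-0.0224,-0.0322,0,0,0,0,0.03],[-0.0224,-0.0322,0,0,0,0,0.03]]'
python3 -m jog '[[-0.0224,-0.0322,0,0,0,0,0.03],[-0.011,-0.016,0,0,0,0,0.03],[0,0,0,0,0,0.108,0.03],[0,0,0,0,0,0.108,0.03],[0,0,0,0,0,0.108,0.03],[0,0,0,0,0,0.108,0.03],[0,0,0,0,0,0.108,0.03],[0,0,0,0,0,0.108,0.03],[0,0,0,0,0,0.108,0.03],[0,0,0,0,0,0.108,0.03],[0,0,0,0,0,0.108,0.03],[0,0,0,0,0,0.108,0.03]]'
python3 -m jog '[[0,0,0,0,0,0,0.03],[0,0,0,0,0,0,0.03],[0,0,0,0,0,0,0.03]]'
python3 -c "
from h import *
print(togo((.609,-.161)))"
```

```text
time_s: 24.07
tool_pos: [0.5902, -0.1067, 0.139]
tool_rot: [-180.0, -0.2, 161.9]
force: [1.4, -0.3, -3.4]
grip_width: 0.0475
grasp_force: 30.0
time_s: 25.07
tool_pos: [0.6067, -0.1606, 0.1385]
tool_rot: [-179.7, -0.1, 99.8]
force: [0.9, 0.3, -3.7]
grip_width: 0.0473
grasp_force: 30.0
time_s: 25.32
tool_pos: [0.6077, -0.1606, 0.1401]
tool_rot: [-179.9, -0.1, 100.2]
force: [-0.4, 0.0, -4.0]
grip_width: 0.0473
grasp_force: 30.0
(array([-0.0006,  0.0012]), np.float64(0.1400928563260862))
```

```bash
python3 -m jog '[[0,0,0.03,0,0,0,0.03],[0,0,0.035,0,0,0,0.03],[0,0,0.03,0,0,0,0.03],[0,0,0.017,0,0,0,0.03],[0,0,0.006,0,0,0,0.03],[0,0,0.004,0,0,0,0.03],[0,0,0,0,0,0,0.03],[0,0,0,0,0,0,0.03]]'
python3 -c "
from h import *
print(togo((.609,-.161)))"
```

```text
time_s: 25.98
tool_pos: [0.6097, -0.161, 0.0209]
tool_rot: [179.9, 0.1, 100.1]
force: [0.1, -0.1, -2.4]
grip_width: 0.0476
grasp_force: 30.0
(array([ 0.0001, -0.0007]), np.float64(0.020905366940937788))
```

```bash
python3 -m jog '[[0,0,0.003,0,0,0,0.03],[0,0,0.002,0,0,0,0.03],[0,0,0,0,0,0,0.03],[0,0,0,0,0,0,0.03],[0,0,0,0,0,0,0.07],[0,0,0,0,0,0,0.07],[0,0,0,0,0,0,0.07],[0,0,0,0,0,0,0.07]]'
python3 -m jog '[[0,0,-0.02,0,0,0,0.087],[0,0,-0.035,0,0,0,0.087],[0,0,-0.04,0,0,0,0.087],[0,0,-0.04,0,0,0,0.087],[0,0,-0.04,0,0,0,0.087]]'
python3 -m jog '[[0,0,0,0,0,-0.108,0.087],[0,0,0,0,0,-0.108,0.087],[0,0,0,0,0,-0.108,0.087],[0,0,0,0,0,-0.108,0.087],[0,0,0,0,0,-0.108,0.087],[0,0,0,0,0,-0.108,0.087],[0,0,0,0,0,-0.108,0.087],[0,0,0,0,0,-0.108,0.087],[0,0,0,0,0,-0.108,0.087],[0,0,0,0,0,-0.108,0.087]]'
python3 -c "
from h import *
print(togo((.456,.066)))"
```

```text
time_s: 26.65
tool_pos: [0.6086, -0.1608, 0.0147]
tool_rot: [180.0, 0.0, 100.1]
force: [0.5, 1.0, -0.3]
grip_width: 0.0659
grasp_force: 0.0
time_s: 27.07
tool_pos: [0.6082, -0.1606, 0.1913]
tool_rot: [-180.0, -0.0, 100.1]
force: [1.2, -0.6, 0.5]
grip_width: 0.086
grasp_force: 0.0
time_s: 27.9
tool_pos: [0.6085, -0.1608, 0.1895]
tool_rot: [-180.0, -0.0, 162.3]
force: [-0.7, -1.1, -0.5]
grip_width: 0.0868
grasp_force: 0.0
(array([0.2143, 0.1696]), np.float64(0.18952125146218196))
```

```bash
python3 -m jog '[[0.0306,0.0242,0,0,0,0,0.087],[0.0306,0.0242,0,0,0,0,0.087],[0.0306,0.0242,0,0,0,0,0.087],[0.0306,0.0242,0,0,0,0,0.087],[0.0306,0.0242,0,0,0,0,0.06],[0.0306,0.0242,0,0,0,0,0.06],[0.0306,0.0242,0,0,0,0,0.06],[0,0,0.04,0,0,0,0.06],[0,0,0.03,0,0,0,0.06],[0,0,0,0,0,0,0.06],[0,0,0,0,0,0,0.06]]'
python3 - <<'E'
from h import *
np.set_printoptions(suppress=True,precision=4)
o=env.get_obs();print(o['tool_pos'],o['tool_rot'])
cal=env.get_calibration('wrist');img=env.read_camera('wrist');print(cal['pose'])
cv2.imwrite('pics/w7.png',img)
E
```

```text
time_s: 28.82
tool_pos: [0.4562, 0.0668, 0.119]
tool_rot: [180.0, -0.2, 162.0]
force: [1.2, -0.3, 0.6]
grip_width: 0.061
grasp_force: 0.0
[0.4562 0.0668 0.119 ] [179.9942  -0.1857 162.0076]
[[ 0.3085 -0.9197 -0.243   0.3907]
 [ 0.9512  0.2985  0.0777  0.0891]
 [ 0.0011 -0.2551  0.9669  0.2824]
 [ 0.      0.      0.      1.    ]]
```

View pics/w7.png

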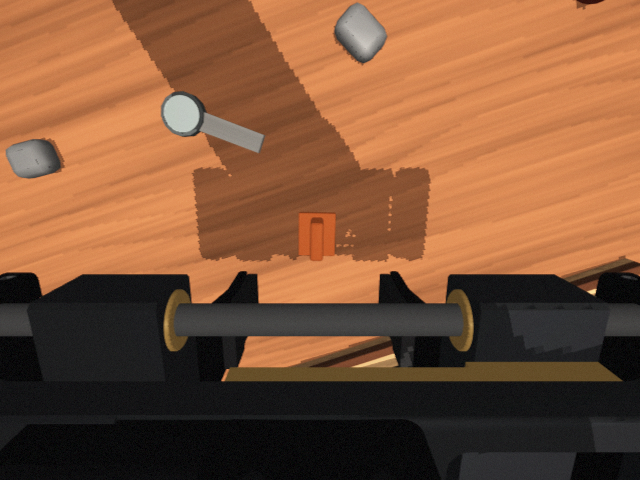

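Wrist view 7: marker aligned with the tool. Base corners (299,212) to (336,256), fin at column 317 and rows 222–260.

```bash
python3 - <<'E'
from h import *
cal=env.get_calibration('wrist')
B=np.array(cast(cal,.006,(299,212),(335,212),(299,256),(336,256)));F=np.array(cast(cal,.03,(317,222),(317,260)))
print(B.mean(0),F.mean(0),togo(B.mean(0)),togo(F.mean(0)))
E
```

```text
[0.4577   0.067775] [0.45705 0.0678 ] (array([0.0002, 0.0008]), np.float64(0.12009251061072362)) (array([0.0008, 0.0007]), np.float64(0.12009251061072362))
```

```bash
python3 -m jog '[[0,0.0007,0.04,0,0,0,0.06],[0,0,0.035,0,0,0,0.06],[0,0,0.02,0,0,0,0.06],[0,0,0.013,0,0,0,0.06],[0,0,0,0,0,0,0.06],[0,0,0,0,0,0,0.06]]'
python3 -m jog '[[0,0,0,0,0,0,0],[0,0,0,0,0,0,0],[0,0,0,0,0,0,0],[0,0,0,0,0,0,0],[0,0,0,0,0,0,0],[0,0,0,0,0,0,0],[0,0,0,0,0,0,0],[0,0,0,0,0,0,0],[0,0,0,0,0,0,0]]' 10
python3 -m jog '[[0,0,-0.01,0,0,0,0],[0,0,-0.03,0,0,0,0],[0,0,-0.04,0,0,0,0],[0,0,-0.04,0,0,0,0],[0,0,-0.02,0,0,0,0],[0,0,0,0,0,0,0]]'
python3 -c "
from h import *
print(togo((.604,.145)))"
```

```text
time_s: 29.37
tool_pos: [0.4586, 0.0676, 0.0122]
tool_rot: [179.9, -0.1, 161.9]
force: [0.4, -0.6, -0.1]
grip_width: 0.0596
grasp_force: 0.0
time_s: 30.12
tool_pos: [0.4576, 0.0672, 0.0115]
tool_rot: [-180.0, -0.0, 162.0]
force: [0.6, -0.5, 0.9]
grip_width: 0.01
grasp_force: 10.0
time_s: 30.62
tool_pos: [0.461, 0.068, 0.1562]
tool_rot: [-180.0, 0.5, 162.0]
force: [0.8, 0.1, -0.1]
grip_width: 0.01
grasp_force: 10.0
(array([-0.1122,  0.1175]), np.float64(0.1561669661640008))
```

```bash
python3 -m jog '[[-0.0284,0.0075,0,0,0,0,0],[-0.0284,0.0075,0,0,0,0,0],[-0.0284,0.0075,0,0,0,0,0],[-0.0284,0.0075,0,0,0,0,0],[-0.0284,0.0075,0,0,0,0,0]]'
python3 -m jog '[[0,0,0,0,0,0.111,0],[0,0,0,0,0,0.111,0],[0,0,0,0,0,0.111,0],[0,0,0,0,0,0.111,0],[0,0,0,0,0,0.111,0],[0,0,0,0,0,0.111,0],[0,0,0,0,0,0.111,0],[0,0,0,0,0,0.111,0],[0,0,0,0,0,0.111,0],[0,0,0,0,0,0.111,0],[0,0,0,0,0,0.111,0],[0,0,0,0,0,0,0]]'
python3 -m jog '[[0,0,0,0,0,0,0],[0,0,0,0,0,0,0]]'
python3 - <<'E'
from h import *
np.set_printoptions(suppress=True,precision=4)
cal=env.get_calibration('wrist');print(cal['pose'],togo((.604,.145)))
cv2.imwrite('pics/w8.png',env.read_camera('wrist'))
E
```

```text
time_s: 31.03
tool_pos: [0.6009, 0.059, 0.1501]
tool_rot: [-179.9, -0.2, 162.0]
force: [-0.2, 0.6, 0.8]
grip_width: 0.0097
grasp_force: 10.0
time_s: 32.03
tool_pos: [0.5996, 0.0594, 0.1509]
tool_rot: [-179.9, 0.0, 91.9]
force: [-0.5, 0.2, -1.1]
grip_width: 0.0097
grasp_force: 10.0
time_s: 32.2
tool_pos: [0.5999, 0.0593, 0.1513]
tool_rot: [-179.9, 0.0, 92.2]
force: [-0.5, -0.6, -0.6]
grip_width: 0.0098
grasp_force: 10.0
[[ 0.9992 -0.0383 -0.0083  0.5986]
 [ 0.0391  0.9655  0.2576  0.1306]
 [-0.0019 -0.2578  0.9662  0.3144]
 [ 0.      0.      0.      1.    ]] (array([0.0854, 0.0074]), np.float64(0.1513024489279621))
```

View pics/w8.png

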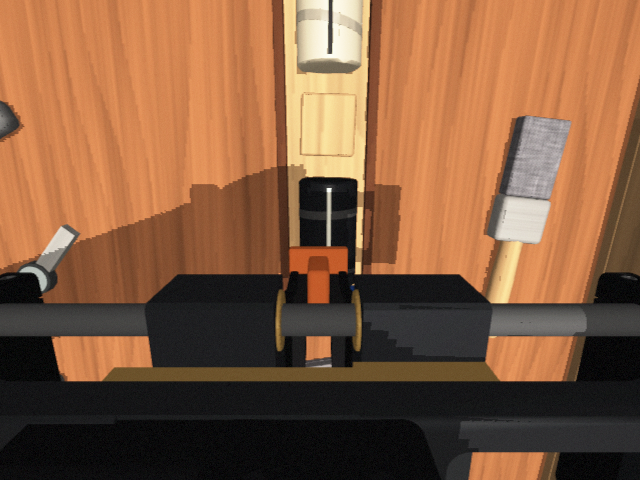

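Wrist view 8: the marker is held straight. The block top has corners (301,93), (356,95), (301,155) and (355,157), with the dark and pale cores on either side of it in the lane.

```bash
python3 - <<'E'
from h import *
cal=env.get_calibration('wrist')
B=np.array(cast(cal,.046,(301,93),(356,95),(301,155),(355,157)))
print(B.tolist(),B.mean(0),togo(B.mean(0)))
E
```

```text
[[0.5845, 0.1675], [0.6241, 0.1677], [0.5856, 0.1242], [0.6263, 0.1243]] [0.605125 0.145925] (array([0.0864, 0.0085]), np.float64(0.1513876189005078))
```

```bash
python3 -m jog '[[0.0288,0.0028,0,0,0,0,0],[0.0288,0.0028,0,0,0,0,0],[0.0288,0.0028,0,0,0,0,0],[0,0,0.03,0,0,0,0],[0,0,0.03,0,0,0,0],[0,0,0.02,0,0,0,0],[0,0,0.005,0,0,0,0],[0,0,0,0,0,0,0],[0,0,0,0,0,0,0],[0,0,0,0,0,0,0]]'
python3 -c "
from h import *
print(togo((.605,.146)))"
```

```text
time_s: 33.08
tool_pos: [0.6067, 0.1462, 0.0686]
tool_rot: [179.9, -0.0, 92.0]
force: [-0.1, 0.5, -0.9]
grip_width: 0.01
grasp_force: 10.0
(array([-0.0001, -0.0017]), np.float64(0.06858541267922172))
```

```bash
python3 -m jog '[[0,-0.0015,0.005,0,0,0,0],[0,0,0.003,0,0,0,0],[0,0,0.0025,0,0,0,0],[0,0,0,0,0,0,0],[0,0,0,0,0,0,0]]'
python3 -m jog '[[0,0,0,0,0,0,0.03],[0,0,0,0,0,0,0.03],[0,0,0,0,0,0,0.03],[0,0,0,0,0,0,0.03]]'
python3 -m jog '[[0,0,-0.01,0,0,0,0.03],[0,0,-0.03,0,0,0,0.03],[0,0,-0.04,0,0,0,0.03],[0,0,-0.04,0,0,0,0.03],[0,0,-0.04,0,0,0,0.03],[-0.03,0,0,0,0,0,0.03],[-0.04,0,0,0,0,0,0.03],[-0.04,0,0,0,0,0,0.03],[0,0,0,0,0,0,0.03],[0,0,0,0,0,0,0.03]]'
python3 - <<'E'
from h import *
a=env.read_camera('wrist');b=env.read_camera('scene')
cv2.imwrite('pics/w9.png',np.hstack([cv2.resize(a,(400,300)),cv2.resize(b[130:430,0:480],(400,300))]))
cal=env.get_calibration('wrist');cv2.imwrite('pics/w9raw.png',a)
for c in blobs(a,(5,180,100),(13,255,255),300): print(c.reshape(-1,2).mean(0),rect(cal,c,.052))
E
```

```text
time_s: 33.5
tool_pos: [0.6043, 0.1457, 0.0569]
tool_rot: [180.0, 0.0, 92.0]
force: [-0.4, -1.3, 3.2]
grip_width: 0.0101
grasp_force: 10.0
time_s: 33.83
tool_pos: [0.6038, 0.1457, 0.056]
tool_rot: [-179.9, 0.0, 92.0]
force: [-0.6, -0.5, 0.4]
grip_width: 0.0266
grasp_force: 0.0
time_s: 34.67
tool_pos: [0.6084, 0.0317, 0.2166]
tool_rot: [-180.0, 0.1, 91.6]
force: [0.4, 1.4, -0.1]
grip_width: 0.0301
grasp_force: 0.0
```

View pics/w9.png

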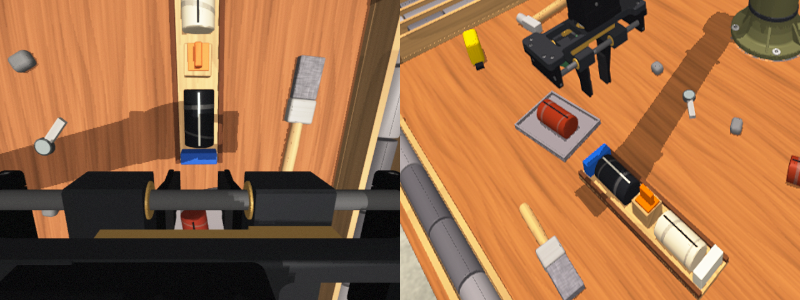

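The final view shows dark core, block and pale core lying between the blue and white stops. The marker stands upright, centred on the block, and the rust core lies in the middle of the tray. The gripper is clear of everything.

```bash
python3 -m jog '[[0,0,0,0,0,0,0.03],[0,0,0,0,0,0,0.03],[0,0,0,0,0,0,0.03],[0,0,0,0,0,0,0.03]]'; python3 -c "
from cell import env
print(env.sign_off())"
```

```text
time_s: 35.1
tool_pos: [0.6079, 0.037, 0.2163]
tool_rot: [-180.0, -0.0, 92.1]
force: [0.1, 0.1, -0.5]
grip_width: 0.0298
grasp_force: 0.0
the job is handed in; nothing more can be done
None
```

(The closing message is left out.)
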